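# Add the last carton to the pile and square it up

## Task

Put the loose white carton with the green band on top of the pile in the squaring stand, its long side along the two back posts: lower it level until you feel it touch the pile before letting go, without pressing hard. Then push it home so that it sits flush against the back posts and against the side post, and leave the other things on the bench where they are.

Things in the scene. Friction and masses are not known exactly. Their poses are not given: they have to be found in the camera images.
- carton: The carton to add: white box with a green band round it and a clear window on top, 60 mm (its x) by 150 mm (its y, the long side) by 40 mm high, about 0.13 to 0.25 kg, lying flat and loose on the bench. Origin: centre of its underside; z up. Either end may face either way in the stand.
- stand: Squaring stand, fixed: grey plate 270 (x) by 290 mm (y) on an aluminium frame, plate top 55 mm above the bench. Origin: its centre at bench level; x points to the two back posts, y to the side post, z up; open towards -x and -y. Three upright posts of 30 x 30 mm, 178 mm tall above the plate, are the stops. They make a corner in which the pile stands.
- back_stop (a point): Point on the stop face of the two back posts, midway between them, on the plate: x = 80, y = 14 mm of the stand, 55 mm above the bench; axes as the stand's. The posts are centred at y = -30 and +58 mm and both faces lie in the plane x = 80. A tie bar joins them behind, away from the pile.
- side_stop (a point): Point on the stop face of the single side post, on the plate: x = 50, y = 90 mm of the stand, 55 mm above the bench; axes as the stand's. The face lies in the plane y = 90. Home and flush, the carton's centre is at x = 50, y = 15 mm of the stand; no finger fits between carton and posts then.
- pile_foot (a point): Centre of the pile's footprint, on the plate: x = 18, y = 14 mm of the stand, 55 mm above the bench. The pile is 122 mm deep (x) and 150 mm long (y): board pads, two layers of the same cartons, top level, two carton widths deep, one carton long. It stays put but gives 1 mm per 6 N. Its height is not known and differs each time: top 80 to 130 mm above the plate.
- orange_carton: Bystander: smaller loose white carton with an orange band, 55 mm (x) by 100 mm (y) by 40 mm high; origin at the centre of its underside. Leave it.
- tube: Bystander: loose upright clear tube of sticks with a white cap, 45 mm across and 80 mm tall; origin at the centre of its underside. Leave it.
Not all that is in view belongs to the job. Leave any purple or red look-alike of the carton alone.

How it is judged:
By the outcome, as a careful person would: the job done as asked, in the order asked, and still so for the second after the job is handed in, with the robot touching nothing.
It also fails if it takes over 56 s, if anything falls off the work surface, if the arm or the gripper's body presses on something with over 40 N, if the wrist force passes 120 N, or if a joint passes its speed limit or range.

## Robot

A 6-joint arm with a two-finger parallel gripper is mounted at the origin on the work surface. World frame = base frame: x ahead of the robot, y to its left, z up, the work surface at z = 0. Lengths are in m, angles in degrees, forces in N, time in s.
With the tool pointing down it reaches from about 0.4 to 0.825 m from the base axis. Payload 7 kg.
Tool frame: the origin (TCP) lies midway between the tips of the shut fingers; the grasp point (between the pads) lies r.grasp_offset behind it (r.grasp_offset is the distance from the TCP to the grasp point, in m); z points along the fingers, y is the direction in which the jaws open and shut (so a half turn about z gives the same grasp; the last joint's range is limited). The gripper opens to 88 mm and grips with 3 to 60 N. Pads are 19 mm wide; open, the fingers measure 130 mm over their backs; the gripper's body (78 mm by 193 mm) begins 47 mm behind the grasp point.
Start: joints at [-54.139, 20.546, 0.682, 0, -70.136, -16.507], TCP at [0.224, -0.637, 0.227] pointing down, gripper open.
Joint ranges: [-176.03, 176.03], [-82.01, 121.73], [-58.28, 71.71], [-173.87, 95.51], [-174.79, -0.11], [-173.66, 173.66]. Speed limits (degrees/s): [136.94, 136.94, 172.46, 180, 180, 180].

## Interface

Orientations are given as [roll, pitch, yaw] about the fixed x, y, z axes, in that order (R = Rz(yaw) Ry(pitch) Rx(roll)).
In Python, from plant import status, imaging, r gives the robot as it stands.
- The arm moves only by the tool apply_moves, never from a script. Its argument "moves" is a list of rows, each a list of 6 numbers: the shift along the tool's x, y, z in units of 200 mm (1.0 is 200 mm), then the turn, a rotation vector about the tool's x, y, z in units of 90 degrees (1.0 is 90 degrees). In form: [[tx, ty, tz, rx, ry, rz], ...]. A call has 1 to 12 rows; each row is the pose to reach, as a shift and turn from the pose measured when the call began, along the tool's axes at that moment; what a row does not reach only later rows make up. A row lasts 1/8 s, in which the tool goes at most 62.5 mm and 10.7 degrees, less where a joint would pass 70% of its speed; a pose out of reach is approached as far as the arm can. A call with a number of a shift or a turn outside -1 to 1 is refused whole. A call with a gripper value outside its range is refused whole. "hand" is the closure, from -1 (fully open) to 1 (shut), set as the call begins (left out, the last holds). The fingers move at their own pace and stop on an object; "grip_force" is the grip in N (left out, the last holds). Time passes only in rows, so rows that repeat a pose let the fingers close. It gives the time, the measured TCP pose, the force and the opening at its end, in the units of the state.
- status.get_state(): the state, without advancing time (a new reading comes with each control period).
- imaging.capture(name): name is "scene" or "top"; returns (picture, depth): 400x640x3 uint8, blue, green, red; 400x640 float32, m along the optical axis (not along the pixel's ray), 0 where there is no reading.
- imaging.camera_info(name): a dict with "fx", "fy", "cx", "cy" (pixels), "T" (4x4, takes a point from camera to world coordinates). Camera axes: x right, y up, looking along -z (the intrinsics and any distortion apply to the point x, -y, -z); pixel columns grow to the right and rows downward; lengths in m; the calibration is good to about 2 mm. A picture is of the moment at which its call begins. camera_info takes no time and is no camera call.
- r.close_job(): hands the job in, once; it reports no verdict.
The state is a dict: "time_s": time; "joints": joint angles; "qd": joint speeds; "joint_torque": joint torques, N m; "tcp_pos": TCP position; "eef_rot": TCP orientation; "contact_force": force on the tool from outside, world axes, zero at the start; "moment": the same for the moment, N m; "gripper_width": finger opening in m.
Only numpy, scipy, OpenCV 4.12 (cv2) and the standard library are available. Lean on these libraries where they do the work, as an engineer would, in place of code of your own. Each camera call takes 0.05 s, during which the arm holds its last target.

## Working session

There is one attempt and no reset: what is moved stays moved. The work goes in short steps, Python scripts to look and compute and a tool call to move; the robot and the scene stay as the last step left them, time stands still between calls to the robot, and variables do not carry over. Pictures are saved under pics/ and viewed, and the job is handed in when it is done.

Besides the shell and the picture viewer there is one more tool, called after ">>>" as a command line: name --pt "numbers of a row" for each row, then --argument value for the rest. apply_moves: Moves the arm, as the interface text tells. Its arguments: {"type":"object","properties":{"moves":{"type":"array","items":{"type":"array","items":{"type":"number"}}},"hand":{"type":"number"},"grip_force":{"type":"number"}},"required":["moves"]}

```bash
ls; mkdir -p pics; python3 - <<'E'
from plant import status, imaging, r
import cv2, numpy as np
s=status.get_state(); print(s); print(r.grasp_offset)
for n in ("scene","top"):
    p,d=imaging.capture(n); cv2.imwrite(f"pics/{n}0.png",p); np.save(f"pics/{n}0.npy",d)
    print(n,imaging.camera_info(n))
E
```

```text
pics
{'time_s': 0.0, 'joints': array([-5.41392959e+01,  2.05912567e+01,  6.31238399e-01, -2.20343469e-02,
       -7.01357848e+01, -1.65035722e+01]), 'qd': array([-0.02569781,  0.05022239, -0.1484006 , -0.04358   , -0.09359088,
        0.05779257]), 'joint_torque': array([ 2.95079924e-03, -5.82727003e+01,  2.93050271e+01,  6.99695706e+00,
        6.76034237e-03, -1.33993481e-04]), 'tcp_pos': array([ 0.22350176, -0.63637457,  0.22559943]), 'eef_rot': array([ 1.79902259e+02, -7.35812207e-03, -1.60650366e+02]), 'contact_force': array([ 0.03074543,  1.10882973, -0.11522682]), 'moment': array([-0.03199151,  0.00183156,  0.03455051]), 'gripper_width': 0.08745655627740823}
0.0188
scene {'fx': 382.90636672232193, 'fy': 382.90636672232193, 'cx': 316.2930639089652, 'cy': 196.9028269054175, 'T': array([[-0.96611091,  0.23274349, -0.11162519,  0.36824178],
       [-0.25793137, -0.85359718,  0.45259614,  0.37705466],
       [ 0.01005586,  0.46604971,  0.88470139,  0.83407549],
       [ 0.        ,  0.        ,  0.        ,  1.        ]])}
top {'fx': 402.75341284594555, 'fy': 402.75341284594555, 'cx': 318.3400372600424, 'cy': 199.35957116840814, 'T': array([[-2.02913924e-03,  9.93345284e-01, -1.15156542e-01,
         3.53346416e-01],
       [-9.99946549e-01, -8.48057535e-04,  1.03043805e-02,
         1.37002380e-02],
       [ 1.01381484e-02,  1.15171296e-01,  9.93293909e-01,
         9.76075773e-01],
       [ 0.00000000e+00,  0.00000000e+00,  0.00000000e+00,
         1.00000000e+00]])}
```

View pics/scene0.png

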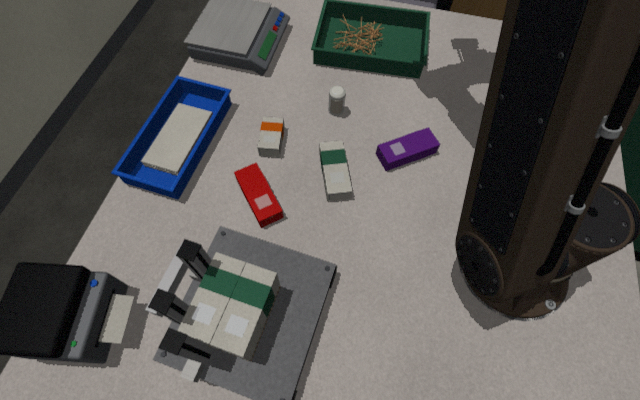

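View pics/top0.png

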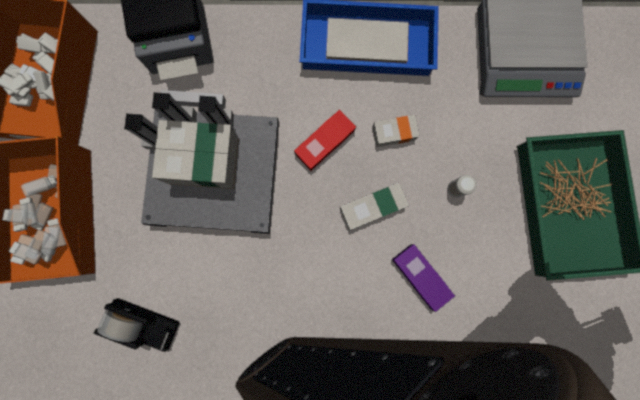

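The white carton with the green band is at top-view (374,206) and scene-view (336,170). The look-alikes are red (325,139), purple (423,277) and the orange-banded carton (396,130). The only loose white box with a green band is the one at (374,206), and I'll confirm it in a crop.

```bash
cat > h.py <<'E'
import numpy as np, cv2
from plant import status, imaging, r
def world(n,d):
    c=imaging.camera_info(n); v,u=np.mgrid[0:400,0:640]
    P=np.stack([(u-c['cx'])/c['fx']*d,-(v-c['cy'])/c['fy']*d,-d],-1)
    return P@c['T'][:3,:3].T+c['T'][:3,3]
def proj(n,p):
    c=imaging.camera_info(n); q=(np.atleast_2d(p)-c['T'][:3,3])@c['T'][:3,:3]
    return np.c_[c['cx']+c['fx']*q[:,0]/-q[:,2], c['cy']+c['fy']*q[:,1]/q[:,2]]
def onplane(n,u,v,z):
    c=imaging.camera_info(n); d=c['T'][:3,:3]@np.array([(u-c['cx'])/c['fx'],-(v-c['cy'])/c['fy'],-1])
    o=c['T'][:3,3]; return o+d*(z-o[2])/d[2]
E
python3 - <<'E'
from h import *
t=cv2.imread('pics/top0.png'); 
a=cv2.resize(t[170:245,325:425],None,fx=7.5,fy=7.5,interpolation=cv2.INTER_CUBIC); cv2.imwrite('pics/c1.png',a)
b=cv2.resize(t[80:240,110:290],None,fx=3.7,fy=3.7,interpolation=cv2.INTER_CUBIC); cv2.imwrite('pics/c2.png',b)
d=np.load('pics/top0.npy'); W=world('top',d)
for (u,v) in [(360,210),(385,202),(374,206),(300,250),(175,165),(195,140),(220,165),(255,200),(160,215),(396,130),(465,185)]:
    print(u,v,W[v-1:v+2,u-1:u+2].reshape(-1,3).mean(0).round(4))
# carton rect by height
Z=W[...,2]; m=((Z>.028)&(Z<.055)&(d>0)).astype(np.uint8); m2=np.zeros_like(m); m2[175:240,330:420]=m[175:240,330:420]
n,l,st,c=cv2.connectedComponentsWithStats(m2); k=1+np.argmax(st[1:,4]); pts=W[l==k]; print(st[k],pts[:,2].mean())
R=cv2.minAreaRect(pts[:,:2].astype(np.float32)*1000); print(R)
# plate
m=((Z>.045)&(Z<.065)).astype(np.uint8); m2=np.zeros_like(m); m2[90:240,120:290]=m[90:240,120:290]
n,l,st,c=cv2.connectedComponentsWithStats(m2); k=1+np.argmax(st[1:,4]); pts=W[l==k]; print(st[k],np.median(pts[:,2]))
print(cv2.minAreaRect(pts[:,:2].astype(np.float32)*1000))
m=((Z>.12)&(Z<.2)).astype(np.uint8); m2=np.zeros_like(m); m2[110:195,145:240]=m[110:195,145:240]
n,l,st,c=cv2.connectedComponentsWithStats(m2); k=1+np.argmax(st[1:,4]); pts=W[l==k]; print(st[k],np.median(pts[:,2]))
print(cv2.minAreaRect(pts[:,:2].astype(np.float32)*1000))
E
```

```text
360 210 [ 0.4367 -0.0931  0.0409]
385 202 [ 0.4555 -0.1521  0.04  ]
374 206 [ 0.4462 -0.1262  0.0394]
300 250 [3.44e-01 4.79e-02 2.00e-04]
175 165 [0.5195 0.2998 0.1587]
195 140 [0.5723 0.2607 0.1581]
220 165 [0.5196 0.2077 0.158 ]
255 200 [0.4587 0.1497 0.0553]
160 215 [0.4245 0.3656 0.0554]
396 130 [ 0.6284 -0.1819  0.0414]
465 185 [ 0.4896 -0.3267  0.0801]
[ 340  183   69   47 1642] 0.04029382885866685
((447.0189514160156, -127.48899841308594), (60.58570098876953, 150.6988525390625), 22.2806396484375)
[ 141  115  137  119 8353] 0.05526389985663749
((529.7614135742188, 258.4073486328125), (297.4691467285156, 273.28076171875), 85.95608520507812)
[ 145  110   89   76 5218] 0.15792879410345767
((565.0390625, 280.9245300292969), (179.7227325439453, 152.00132751464844), 86.20828247070312)
```

View pics/c1.png

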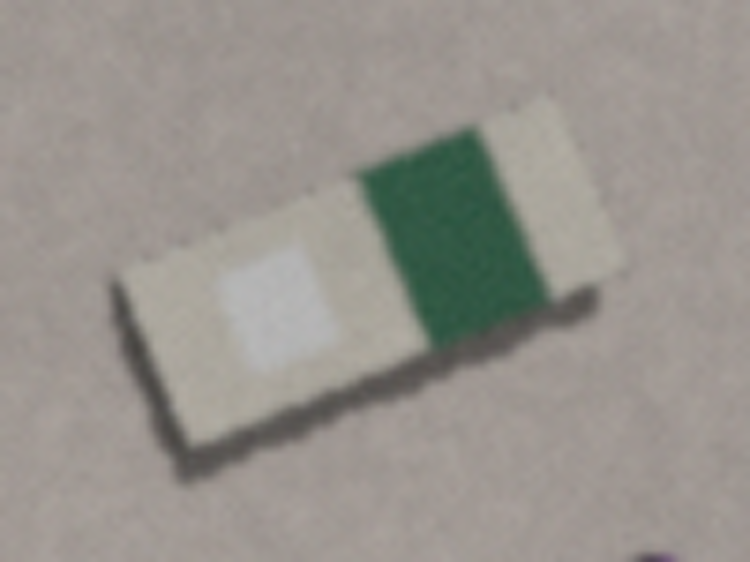

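View pics/c2.png

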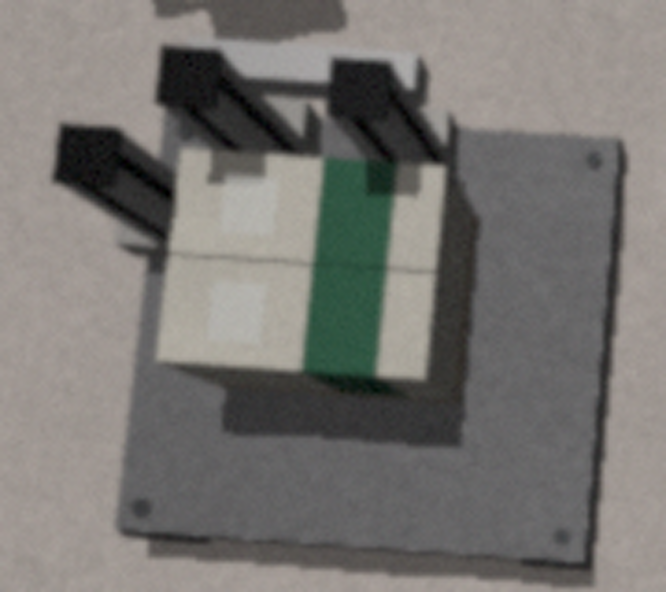

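The crop shows a white box with a green band and a clear window, so this is the right carton. Its centre is about (0.447, -0.1275) with the long axis at about 112°. Next I'll refine the stand pose.

```bash
python3 - <<'E'
from h import *
t=cv2.imread('pics/top0.png'); s=cv2.imread('pics/scene0.png')
cv2.imwrite('pics/d1.png',cv2.resize(t[88:188,120:250],None,fx=6,fy=6,interpolation=cv2.INTER_CUBIC))
cv2.imwrite('pics/d2.png',cv2.resize(s[225:400,140:345],None,fx=3.4,fy=3.4,interpolation=cv2.INTER_CUBIC))
E
```

```text
(no output)
```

View pics/d1.png

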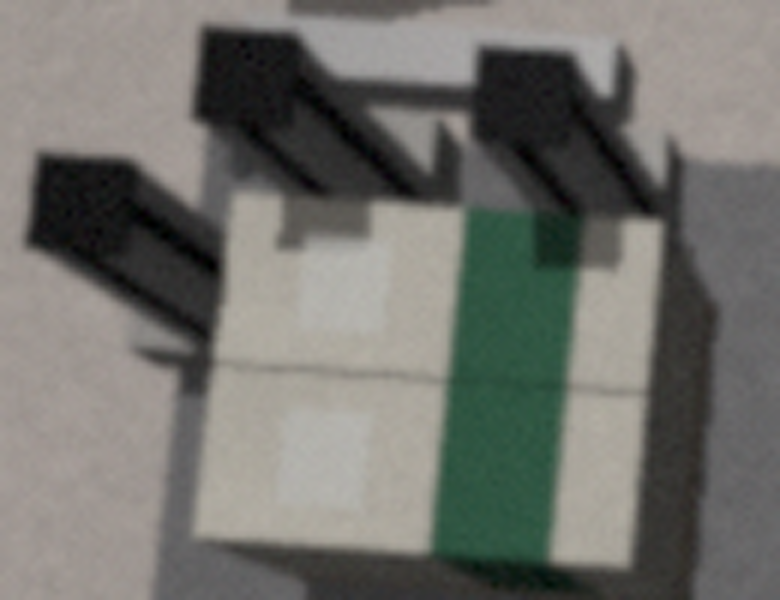

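View pics/d2.png

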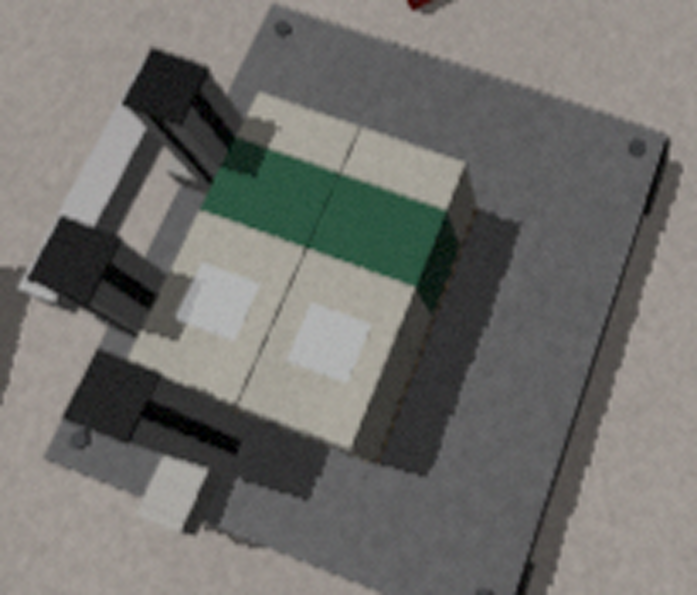

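```bash
cat > fit.py <<'E'
from h import *
from scipy.optimize import least_squares
T=[((203,28),(110,73,233)),((297,30),(110,43,233)),((288,122),(80,43,233)),((196,117),(80,73,233)),
((480,45),(110,-15,233)),((573,50),(110,-45,233)),((566,140),(80,-45,233)),((473,135),(80,-15,233)),
((38,155),(65,120,233)),((133,160),(65,90,233)),((125,253),(35,90,233)),((28,245),(35,120,233))]
PL=[((233,193),(79,89,158)),((665,215),(79,-61,158)),((632,570),(-43,-61,158)),((193,538),(-43,89,158))]
C2=[((620,140),(135,-145,55)),((590,563),(-135,-145,55)),((122,532),(-135,145,55))]
S=[((275,5),(135,-145,55)),((668,135),(-135,-145,55)),((45,458),(135,145,55)),
((152,50),(110,-45,233)),((208,68),(80,-45,233)),((182,120),(80,-15,233)),((125,103),(110,-15,233)),
((62,218),(110,43,233)),((120,238),(80,43,233)),((92,302),(80,73,233)),((30,280),(110,73,233)),
((97,352),(65,90,233)),((160,375),(35,90,233)),((128,440),(35,120,233)),((66,415),(65,120,233))]
cv=lambda L,o,s:(np.array([(np.array(a)+.5)/s-.5+o for a,b in L]),np.array([b for a,b in L])/1000)
sets={'topposts':('top',*cv(T,(120,88),6)),'toppile':('top',*cv(PL,(120,88),6)),'topplate':('top',*cv(C2,(110,80),3.7)),'scene':('scene',*cv(S,(140,225),3.4))}
def tf(p,P):
    a=p[2];c,s=np.cos(a),np.sin(a); return P@np.array([[c,-s,0],[s,c,0],[0,0,1]]).T+[p[0],p[1],0]
def fit(ks):
    f=lambda p:np.concatenate([(proj(sets[k][0],tf(p,sets[k][2]))-sets[k][1]).ravel() for k in ks])
    q=least_squares(f,[.53,.258,-.07],loss='soft_l1'); return q.x,np.sqrt(np.mean(f(q.x)**2))
if __name__=='__main__':
    for ks in (['topposts'],['toppile'],['topplate'],['scene'],list(sets)):
        x,e=fit(ks); print(ks,x[:2].round(4),np.degrees(x[2]).round(2),e.round(2), 'home',tf(x,np.array([[.05,.015,0]]))[0].round(4))
E
python3 fit.py
```

```text
['topposts'] [0.5317 0.2542] -3.57 0.2 home [0.5825 0.266  0.    ]
['toppile'] [0.5311 0.2546] -3.76 0.38 home [0.582  0.2663 0.    ]
['topplate'] [0.5299 0.2525] -3.65 0.44 home [0.5807 0.2643 0.    ]
['scene'] [0.5288 0.2565] -4.03 0.55 home [0.5797 0.2679 0.    ]
['topposts', 'toppile', 'topplate', 'scene'] [0.5302 0.255 ] -3.75 0.75 home [0.5811 0.2667 0.    ]
```

```bash
cat > mv.py <<'E'
import sys
from h import *
from scipy.spatial.transform import Rotation as Ro
ST=(0.5308,0.2548,-3.7)
def stand(x,y):
    a=np.radians(ST[2]);return ST[0]+(x*np.cos(a)-y*np.sin(a))/1000,ST[1]+(x*np.sin(a)+y*np.cos(a))/1000
def instand(p):
    a=np.radians(ST[2]);dx,dy=p[0]-ST[0],p[1]-ST[1];return 1000*(dx*np.cos(a)+dy*np.sin(a)),1000*(-dx*np.sin(a)+dy*np.cos(a))
def go(x,y,z,yaw):
    s=status.get_state(); R=Ro.from_euler('xyz',s['eef_rot'],degrees=True)
    d=R.inv().apply(np.array([x,y,z])-s['tcp_pos'])/.2
    w=(R.inv()*Ro.from_euler('xyz',[180,0,yaw],degrees=True)).as_rotvec(degrees=True)/90
    print(s['time_s'],'pos',s['tcp_pos'].round(4),'rot',s['eef_rot'].round(2),'F',s['contact_force'].round(2),'w',s['gripper_width'].round(4))
    print('move',d.round(4),w.round(4))
if __name__=='__main__':
    a=sys.argv
    if a[1]=='s': x,y=stand(float(a[2]),float(a[3]))
    else: x,y=float(a[2]),float(a[3])
    go(x,y,float(a[4]),float(a[5]))
E
python3 mv.py w .447 -.1275 .12 -70
```

```text
Traceback (most recent call last):
  File "mv.py", line 19, in <module>
    go(x,y,float(a[4]),float(a[5]))
    ~~^^^^^^^^^^^^^^^^^^^^^^^^^^^^^
  File "mv.py", line 13, in go
    print(s['time_s'],'pos',s['tcp_pos'].round(4),'rot',s['eef_rot'].round(2),'F',s['contact_force'].round(2),'w',s['gripper_width'].round(4))
                                                                                                                  ^^^^^^^^^^^^^^^^^^^^^^^^
AttributeError: 'float' object has no attribute 'round'
```

```bash
sed -i "s/s\['gripper_width'\].round(4)/round(s['gripper_width'],4)/" mv.py; python3 mv.py w .447 -.1275 .13 -73
```

```text
0.1 pos [ 0.2235 -0.6364  0.2257] rot [ 1.7991e+02 -1.0000e-02 -1.6065e+02] F [ 0.13 -0.44  0.26] w 0.0877
move [-1.8974  2.0301  0.4813] [ 8.000e-04  7.000e-04 -9.739e-01]
```

>>> apply_moves --pt "-0.2 0.21 0 0 0 -0.1" --pt "-0.4 0.42 0 0 0 -0.2" --pt "-0.6 0.63 0 0 0 -0.3" --pt "-0.8 0.84 0 0 0 -0.4" --pt "-0.95 1 0 0 0 -0.5" --pt "-0.95 1 0 0 0 -0.5" --hand -1 --grip_force 18

```text
time_s: 0.85
tcp_pos: [0.3375, -0.3825, 0.2263]
eef_rot: [180.0, 0.1, -115.3]
contact_force: [-1.0, 0.2, 0.5]
gripper_width: 0.0876
```

```bash
python3 mv.py w .447 -.1275 .11 -67.7
```

```text
0.85 pos [ 0.3375 -0.3825  0.2263] rot [ 1.7998e+02  8.0000e-02 -1.1535e+02] F [-0.97  0.2   0.48] w 0.0876
move [-1.386   0.0506  0.5834] [-1.000e-04  1.000e-03 -5.294e-01]
```

>>> apply_moves --pt "-0.25 0 0 0 0 -0.1" --pt "-0.5 0 0 0 0 -0.2" --pt "-0.75 0.03 0 0 0 -0.3" --pt "-1 0.03 0 0 0 -0.4" --pt "-1 0.03 0.1 0 0 -0.5" --pt "-1 0.03 0.1 0 0 -0.53"

```text
time_s: 1.6
tcp_pos: [0.4169, -0.1987, 0.205]
eef_rot: [179.9, 0.2, -67.5]
contact_force: [-0.3, -0.7, -0.3]
gripper_width: 0.0877
```

```bash
python3 mv.py w .447 -.1275 .08 -67.7
```

```text
1.6 pos [ 0.4169 -0.1987  0.205 ] rot [ 1.799e+02  1.700e-01 -6.747e+01] F [-0.32 -0.67 -0.35] w 0.0877
move [-0.2694 -0.2765  0.6255] [0.0011 0.0018 0.0025]
```

>>> apply_moves --pt "-0.14 -0.14 0.1 0 0 0" --pt "-0.27 -0.277 0.35 0 0 0" --pt "-0.27 -0.277 0.625 0 0.002 0.002" --pt "-0.27 -0.277 0.625 0 0.002 0.002" --pt "-0.27 -0.277 0.625 0 0.002 0.002"

```text
time_s: 2.22
tcp_pos: [0.448, -0.128, 0.0815]
eef_rot: [179.9, -0.1, -67.7]
contact_force: [0.1, 0.1, 0.3]
gripper_width: 0.088
```

```bash
python3 mv.py w .447 -.1275 .0162 -67.7; python3 - <<'E'
from h import *
for n in('scene','top'):
    p,d=imaging.capture(n); cv2.imwrite(f'pics/{n}1.png',p)
p=cv2.imread('pics/scene1.png'); cv2.imwrite('pics/e1.png',cv2.resize(p[110:230,270:420],None,fx=5,fy=5,interpolation=cv2.INTER_CUBIC))
E
```

```text
2.225 pos [ 0.448  -0.128   0.0815] rot [ 1.7993e+02 -6.0000e-02 -6.7680e+01] F [0.07 0.13 0.28] w 0.088
move [-0.0045  0.0036  0.3265] [ 0.0008 -0.0007  0.0002]
```

View pics/e1.png

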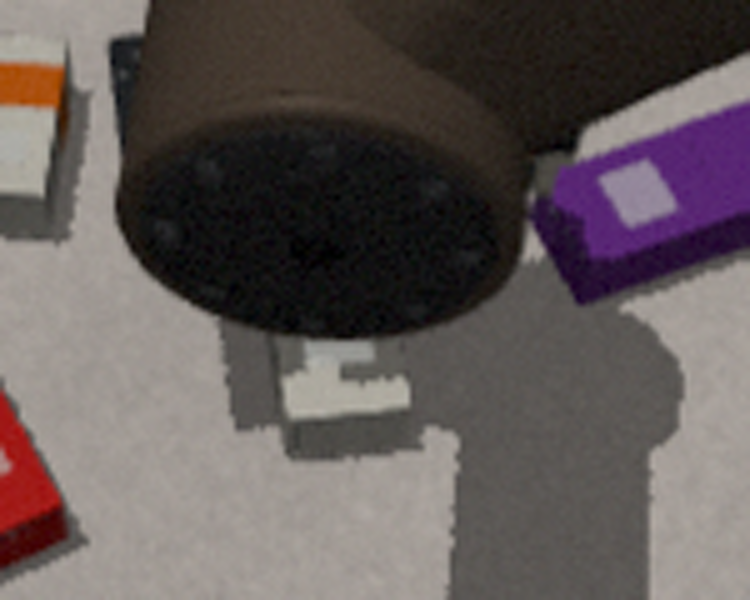

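The arm hides the carton here; its end and window show at crop (345,395), below the wrist as expected. I'll descend and grip.

>>> apply_moves --pt "0 0 0.16 0 0 0" --pt "-0.004 0.004 0.325 0 0 0" --pt "-0.004 0.004 0.325 0 0 0" --pt "-0.004 0.004 0.325 0 0 0"

```text
time_s: 2.82
tcp_pos: [0.4491, -0.1276, 0.019]
eef_rot: [-179.8, -0.1, -67.7]
contact_force: [0.8, 0.7, 1.0]
gripper_width: 0.0878
```

>>> apply_moves --pt "0 0 0 0 0 0" --pt "0 0 0 0 0 0" --pt "0 0 0 0 0 0" --pt "0 0 0 0 0 0" --pt "0 0 0 0 0 0" --pt "0 0 0 0 0 0" --pt "0 0 0 0 0 0" --pt "0 0 0 0 0 0" --hand 1 --grip_force 18

```text
time_s: 3.82
tcp_pos: [0.4489, -0.1276, 0.0193]
eef_rot: [-179.8, -0.1, -67.7]
contact_force: [-2.6, 0.7, 6.7]
gripper_width: 0.0601
```

```bash
python3 mv.py w .447 -.1275 .0162 -67.7
```

```text
3.825 pos [ 0.4489 -0.1276  0.0193] rot [-1.798e+02 -1.400e-01 -6.768e+01] F [-2.57  0.66  6.75] w 0.0601
move [-0.004   0.0089  0.0155] [-0.0023 -0.0016  0.0002]
```

>>> apply_moves --pt "0 0 -0.1 0 0 0" --pt "0 0 -0.25 0 0 0" --pt "0 0 -0.4 0 0 0" --pt "0 0 -0.6 0 0 0" --pt "0 0 -0.8 0 0 0" --pt "0 0 -1 0 0 0" --pt "0 0 -1 0 0 0"

```text
time_s: 4.7
tcp_pos: [0.4497, -0.1273, 0.2222]
eef_rot: [-179.5, -0.2, -67.7]
contact_force: [-0.0, 0.6, -2.0]
gripper_width: 0.0595
```

```bash
python3 mv.py s 18 -5 .28 -93.7; python3 - <<'E'
from h import *
for n in('scene','top'):
    p,d=imaging.capture(n); cv2.imwrite(f'pics/{n}2.png',p)
E
```

```text
4.7 pos [ 0.4497 -0.1273  0.2222] rot [-179.49   -0.25  -67.66] F [-0.04  0.58 -2.01] w 0.0595
move [-1.5499 -1.1737 -0.2854] [-0.0062 -0.0014  0.2893]
```

View pics/scene2.png

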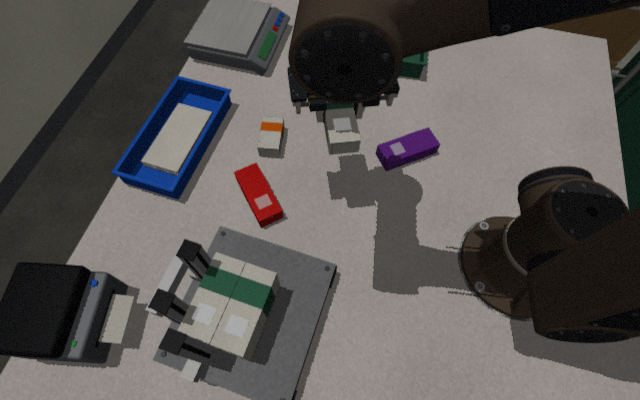

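The carton is gripped: its windowed end hangs below the wrist at (343,128), width 0.0595, measured weight about 2 N. Next I carry it over the pile.

>>> apply_moves --pt "-0.05 -0.03 -0.15 0 0 0" --pt "-0.2 -0.15 -0.28 -0.006 0 0.03" --pt "-0.4 -0.3 -0.33 -0.006 -0.001 0.08" --pt "-0.6 -0.45 -0.33 -0.006 -0.001 0.13" --pt "-0.8 -0.6 -0.33 -0.006 -0.001 0.18" --pt "-0.95 -0.75 -0.33 -0.006 -0.001 0.23" --pt "-1 -0.85 -0.33 -0.006 -0.001 0.26" --pt "-1 -0.85 -0.33 -0.006 -0.001 0.29"

```text
time_s: 5.8
tcp_pos: [0.5287, 0.1237, 0.2822]
eef_rot: [179.5, -0.2, -93.8]
contact_force: [-0.3, -1.0, -1.4]
gripper_width: 0.06
```

```bash
python3 mv.py s 18 -5 .28 -93.7
```

```text
5.8 pos [0.5287 0.1237 0.2822] rot [ 1.7946e+02 -1.7000e-01 -9.3810e+01] F [-0.3  -0.98 -1.36] w 0.06
move [-0.6302 -0.0571  0.0085] [ 0.006  -0.0019 -0.0012]
```

>>> apply_moves --pt "-0.15 -0.01 0 0 0 0" --pt "-0.3 -0.03 0 0 0 0" --pt "-0.45 -0.04 0 0.006 0 0" --pt "-0.6 -0.057 0 0.006 0 0" --pt "-0.63 -0.057 0 0.006 0 0" --pt "-0.63 -0.057 0 0.006 0 0" --pt "-0.63 -0.057 0 0.006 0 0"

```text
time_s: 6.68
tcp_pos: [0.5483, 0.248, 0.2815]
eef_rot: [180.0, -0.2, -93.8]
contact_force: [0.3, 0.1, -1.3]
gripper_width: 0.0601
```

```bash
python3 mv.py s 18 -5 .195 -93.7; python3 - <<'E'
from h import *
for n in('scene','top'):
    p,d=imaging.capture(n); cv2.imwrite(f'pics/{n}3.png',p)
s=cv2.imread('pics/scene3.png');t=cv2.imread('pics/top3.png')
cv2.imwrite('pics/f1.png',np.hstack([cv2.resize(s[200:400,100:300],None,fx=2,fy=2),cv2.resize(t[80:280,90:290],None,fx=2,fy=2)]))
E
```

```text
6.675 pos [0.5483 0.248  0.2815] rot [179.98  -0.19 -93.83] F [ 0.34  0.11 -1.33] w 0.0601
move [-0.0046 -0.0005  0.4326] [ 0.0002 -0.0021 -0.0015]
```

View pics/f1.png

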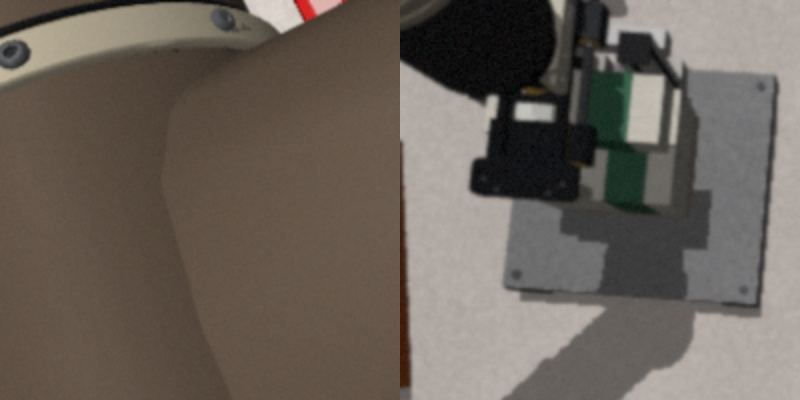

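The carton hangs above the pile, with its green band and white end at (630,108) in the crop. I'll check that it is level and at the expected height using the depth image.

```bash
python3 - <<'E'
from h import *
from mv import *
p,d=imaging.capture('top'); W=world('top',d)
# region crop px right panel (590..665,75..140)->u=90+(X-400)/2, v=80+Y/2
R=W[120:148,189:221].reshape(-1,3); R=R[(R[:,2]>.26)&(R[:,2]<.34)]
A=np.c_[R[:,:2]-R[:,:2].mean(0),np.ones(len(R))]; c,*_=np.linalg.lstsq(A,R[:,2],rcond=None); print(len(R),c, 'tilt deg',np.degrees(c[:2]),'std',(R[:,2]-A@c).std())
# extents in stand
q=np.array([instand(x) for x in R]); print(q.min(0),q.max(0))
E
```

```text
889 [-0.00281248  0.0125054   0.30285921] tilt deg [-0.16114352  0.71650639] std 0.0011606130335734685
[ -8.16400399 -80.1625742 ] [ 43.49701904 -23.74510486]
```

>>> apply_moves --pt "0 0 0.1 0 0 0" --pt "-0.004 0 0.25 0 -0.002 0" --pt "-0.004 0 0.38 0 -0.002 0" --pt "-0.004 0 0.45 0 -0.002 0" --pt "-0.004 0 0.45 0 -0.002 0" --pt "-0.004 0 0.45 0 -0.002 0"

```text
time_s: 7.58
tcp_pos: [0.5492, 0.2488, 0.1932]
eef_rot: [-179.9, 0.1, -93.8]
contact_force: [-0.3, 0.2, -1.3]
gripper_width: 0.0597
```

```bash
python3 mv.py s 18 -5 .177 -93.7
```

```text
7.575 pos [0.5492 0.2488 0.1932] rot [-1.799e+02  8.000e-02 -9.384e+01] F [-0.33  0.23 -1.33] w 0.0597
move [0.0012 0.0038 0.0809] [-0.0011  0.0009 -0.0016]
```

>>> apply_moves --pt "0 0 0.02 0 0 0" --pt "0 0 0.04 0 0 0" --pt "0 0 0.055 0 0 0" --pt "0 0 0.06 0 0 0" --pt "0 0 0.06 0 0 0"

```text
time_s: 8.2
tcp_pos: [0.5492, 0.2488, 0.1811]
eef_rot: [-179.9, 0.1, -93.8]
contact_force: [0.6, -0.3, -1.2]
gripper_width: 0.0598
```

>>> apply_moves --pt "0 0 0.005 0 0 0" --pt "0 0 0.01 0 0 0" --pt "0 0 0.01 0 0 0"

```text
time_s: 8.57
tcp_pos: [0.5491, 0.2488, 0.179]
eef_rot: [-179.9, 0.1, -93.8]
contact_force: [0.5, -0.5, -0.9]
gripper_width: 0.06
```

>>> apply_moves --pt "0 0 0.004 0 0 0" --pt "0 0 0.005 0 0 0" --pt "0 0 0.005 0 0 0"

```text
time_s: 8.95
tcp_pos: [0.5491, 0.2488, 0.1779]
eef_rot: [-179.9, 0.1, -93.8]
contact_force: [0.0, 0.1, -1.0]
gripper_width: 0.0597
```

>>> apply_moves --pt "0 0 0.004 0 0 0" --pt "0 0 0.005 0 0 0" --pt "0 0 0.005 0 0 0"

```text
time_s: 9.32
tcp_pos: [0.5492, 0.2488, 0.1771]
eef_rot: [-179.9, 0.1, -93.8]
contact_force: [0.1, -0.8, -0.2]
gripper_width: 0.0597
```

>>> apply_moves --pt "0 0 0.004 0 0 0" --pt "0 0 0.005 0 0 0" --pt "0 0 0.005 0 0 0"

```text
time_s: 9.7
tcp_pos: [0.5493, 0.2488, 0.1764]
eef_rot: [-179.9, 0.1, -93.8]
contact_force: [-1.3, -0.6, 3.3]
gripper_width: 0.0597
```

Contact: Fz rose from about -1.2 to +3.3 N. I'll release with a partial opening so the fingers clear the posts.

>>> apply_moves --pt "0 0 0 0 0 0" --pt "0 0 0 0 0 0" --pt "0 0 0 0 0 0" --pt "0 0 0 0 0 0" --pt "0 0 0 0 0 0" --hand -0.64

```text
time_s: 10.32
tcp_pos: [0.5493, 0.2488, 0.1764]
eef_rot: [-179.9, 0.1, -93.8]
contact_force: [0.1, 0.2, -0.2]
gripper_width: 0.0716
```

>>> apply_moves --pt "0 0 -0.05 0 0 0" --pt "0 0 -0.15 0 0 0" --pt "0 0 -0.3 0 0 0" --pt "0 0 -0.4 0 0 0" --pt "0 0 -0.4 0 0 0"

```text
time_s: 10.95
tcp_pos: [0.55, 0.2493, 0.259]
eef_rot: [-179.7, 0.2, -93.8]
contact_force: [-0.2, -0.3, -0.5]
gripper_width: 0.0717
```

```bash
python3 mv.py s -60 15 .255 -3.7
```

```text
10.95 pos [0.55   0.2493 0.259 ] rot [-179.7     0.23  -93.82] F [-0.24 -0.29 -0.46] w 0.0717
move [-0.0954  0.3981  0.0181] [-4.6000e-03 -7.0000e-04 -1.0014e+00]
```

>>> apply_moves --pt "0 0.1 0 0 0 -0.1" --pt "0 0.2 0 0 0 -0.2" --pt "0 0.3 0 0 0 -0.3" --pt "0 0.35 0 0 0 -0.4" --pt "0 0.35 0 0 0 -0.5" --pt "0 0.35 0 0 0 -0.6" --pt "0 0.35 0 0 0 -0.7" --pt "0 0.35 0 0 0 -0.8" --pt "0 0.35 0 0 0 -0.9" --pt "0 0.35 0 0 0 -1" --pt "0 0.35 0 0 0 -1" --hand 1

```text
time_s: 12.32
tcp_pos: [0.4799, 0.2538, 0.2581]
eef_rot: [-179.8, -0.3, -3.9]
contact_force: [-0.5, 0.4, -0.0]
gripper_width: 0.0004
```

```bash
python3 mv.py s -50 -3 .175 -3.7; python3 - <<'E'
from h import *
from mv import *
for n in('scene','top'):
    p,d=imaging.capture(n); cv2.imwrite(f'pics/{n}4.png',p); np.save(f'pics/{n}4.npy',d)
s=cv2.imread('pics/scene4.png');t=cv2.imread('pics/top4.png')
cv2.imwrite('pics/g1.png',np.hstack([cv2.resize(s[200:400,100:300],None,fx=2,fy=2),cv2.resize(t[80:280,90:290],None,fx=2,fy=2)]))
W=world('top',d);m=(W[...,2]>.185)&(W[...,2]<.21); print(m.sum())
E
```

```text
12.325 pos [0.4799 0.2538 0.2581] rot [-179.81   -0.26   -3.88] F [-0.49  0.38 -0.01] w 0.0004
move [ 0.0015 -0.0051  0.4155] [-0.0021 -0.0029 -0.002 ]
2049
```

View pics/g1.png

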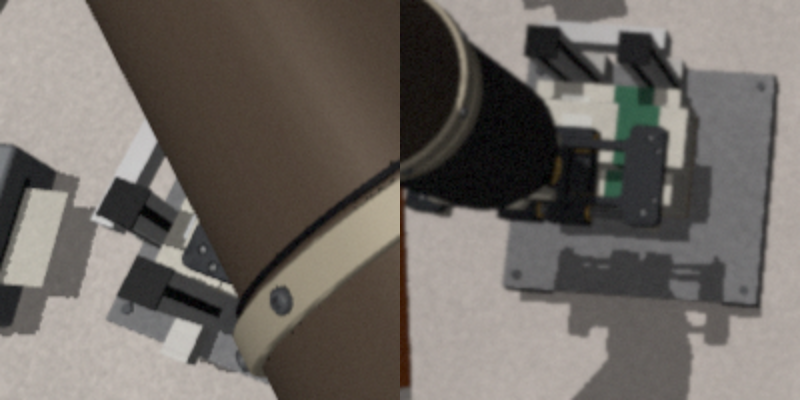

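The carton rests on the pile, offset from the posts, with its band at (637,110) in the crop. I'll descend in front of it and push towards the back posts.

>>> apply_moves --pt "0 0 0.15 0 0 0" --pt "0 0 0.3 0 -0.003 0" --pt "0 0 0.42 0 -0.003 0" --pt "0 0 0.42 0 -0.003 0" --pt "0 0 0.42 0 -0.003 0"

```text
time_s: 13.05
tcp_pos: [0.481, 0.2544, 0.1752]
eef_rot: [-179.8, -0.1, -4.1]
contact_force: [-0.4, 0.4, 0.2]
gripper_width: 0.0008
```

>>> apply_moves --pt "0.03 0 0 0 0 0" --pt "0.06 0 0 0 0 0" --pt "0.09 0 0 0 0 0" --pt "0.12 0 0 0 0 0" --pt "0.14 0 0 0 0 0" --pt "0.16 0 0 0 0 0" --pt "0.18 0 0 0 0 0" --pt "0.2 0 0 0 0 0"

```text
time_s: 14.05
tcp_pos: [0.521, 0.2515, 0.1752]
eef_rot: [-179.8, -0.1, -4.1]
contact_force: [-1.1, 0.4, -0.4]
gripper_width: 0.0002
```

```bash
cat > st.py <<'E'
from mv import *
s=status.get_state(); a=np.radians(ST[2]); f=s['contact_force']
print(round(s['time_s'],2),'stand xy',np.round(instand(s['tcp_pos']),1),'z',s['tcp_pos'][2].round(4),'rot',s['eef_rot'].round(2),'Fstand',round(f[0]*np.cos(a)+f[1]*np.sin(a),2),round(-f[0]*np.sin(a)+f[1]*np.cos(a),2),f[2].round(2))
E
python3 st.py
```

```text
14.05 stand xy [-9.6 -3.9] z 0.1752 rot [-1.7977e+02 -5.0000e-02 -4.0800e+00] Fstand -1.11 0.38 -0.39
```

>>> apply_moves --pt "0.02 0 0 0 0 0" --pt "0.04 0 0 0 0 0" --pt "0.06 0 0 0 0 0" --pt "0.07 0 0 0 0 0" --pt "0.07 0 0 0 0 0"

```text
time_s: 14.68
tcp_pos: [0.5352, 0.2505, 0.1752]
eef_rot: [-179.8, -0.1, -4.1]
contact_force: [-0.6, 0.7, -0.1]
gripper_width: 0.0002
```

>>> apply_moves --pt "0.006 0 0 0 0 0" --pt "0.012 0 0 0 0 0" --pt "0.012 0 0 0 0 0"

```text
time_s: 15.05
tcp_pos: [0.5377, 0.2504, 0.1753]
eef_rot: [-179.8, -0.1, -4.1]
contact_force: [-1.4, 0.7, 0.5]
gripper_width: 0.0005
```

>>> apply_moves --pt "0.006 0 0 0 0 0" --pt "0.01 0 0 0 0 0" --pt "0.01 0 0 0 0 0"

```text
time_s: 15.42
tcp_pos: [0.5392, 0.2502, 0.1752]
eef_rot: [-179.8, -0.0, -4.1]
contact_force: [-5.6, 0.8, 2.4]
gripper_width: 0.0005
```

>>> apply_moves --pt "0.006 0 0 0 0 0" --pt "0.01 0 0 0 0 0" --pt "0.01 0 0 0 0 0"

```text
time_s: 15.8
tcp_pos: [0.5392, 0.2502, 0.1751]
eef_rot: [-179.8, 0.2, -4.1]
contact_force: [-12.9, 2.1, 7.2]
gripper_width: 0.0005
```

>>> apply_moves --pt "0.006 0 0 0 0 0" --pt "0.01 0 0 0 0 0" --pt "0.01 0 0 0 0 0"

```text
time_s: 16.18
tcp_pos: [0.5391, 0.2502, 0.1752]
eef_rot: [-179.8, 0.3, -4.1]
contact_force: [-13.6, 3.5, 6.6]
gripper_width: -0.0
```

>>> apply_moves --pt "-0.02 0 0 0 0 0" --pt "-0.08 0 0 0 0 0" --pt "-0.12 0 -0.1 0 0 0" --pt "-0.12 0 -0.25 0 0 0" --pt "-0.12 0 -0.4 0 0 0" --pt "-0.12 0 -0.4 0 0 0"

```text
time_s: 16.92
tcp_pos: [0.5166, 0.2523, 0.2581]
eef_rot: [-179.6, 0.1, -4.1]
contact_force: [0.6, 0.3, 0.1]
gripper_width: 0.0004
```

```bash
python3 st.py; python3 mv.py s 50 -125 .255 -3.7
```

```text
16.93 stand xy [-14.   -3.4] z 0.2581 rot [-1.7962e+02  9.0000e-02 -4.0600e+00] Fstand 0.57 0.3 0.1
16.925 pos [0.5166 0.2523 0.2581] rot [-1.7962e+02  9.0000e-02 -4.0600e+00] F [0.59 0.27 0.1 ] w 0.0004
move [0.324  0.6061 0.0112] [-0.0042  0.001  -0.004 ]
```

>>> apply_moves --pt "0.08 0.15 0 -0.004 0 0" --pt "0.16 0.3 0 -0.004 0 -0.004" --pt "0.24 0.45 0 -0.004 0 -0.004" --pt "0.32 0.6 0 -0.004 0 -0.004" --pt "0.324 0.606 0 -0.004 0 -0.004" --pt "0.324 0.606 0 -0.004 0 -0.004"

```text
time_s: 17.68
tcp_pos: [0.5723, 0.1267, 0.2566]
eef_rot: [-180.0, 0.1, -3.7]
contact_force: [0.5, -0.2, 0.4]
gripper_width: 0.0001
```

```bash
python3 mv.py s 50 -125 .175 -3.7;python3 - <<'E'
from h import *
for n in('scene','top'):
    p,d=imaging.capture(n); cv2.imwrite(f'pics/{n}5.png',p); np.save(f'pics/{n}5.npy',d)
s=cv2.imread('pics/scene5.png');t=cv2.imread('pics/top5.png')
cv2.imwrite('pics/i1.png',np.hstack([cv2.resize(s[200:400,100:300],None,fx=2,fy=2),cv2.resize(t[80:280,90:290],None,fx=2,fy=2)]))
E
```

```text
17.675 pos [0.5723 0.1267 0.2566] rot [-1.80e+02  1.30e-01 -3.74e+00] F [ 0.53 -0.2   0.43] w 0.0001
move [ 0.0027 -0.0009  0.4079] [-0.      0.0015 -0.0005]
```

View pics/i1.png

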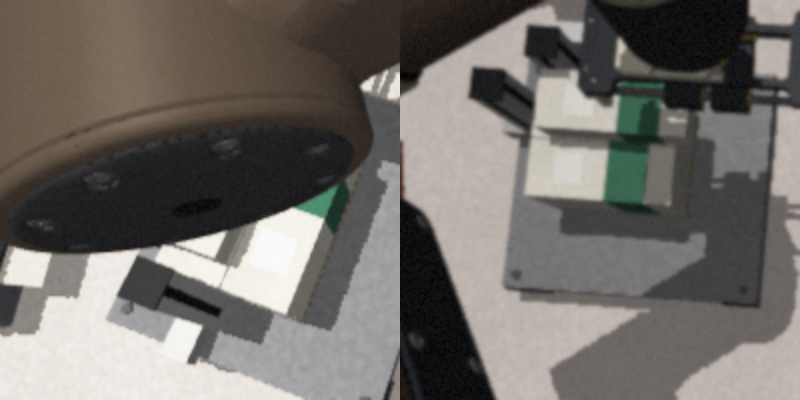

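>>> apply_moves --pt "0 0 0.15 0 0 0" --pt "0 0 0.3 0 0 0" --pt "0 0 0.4 0 0 0" --pt "0 0 0.4 0 0 0" --pt "0 0 0.4 0 0 0"

```text
time_s: 18.4
tcp_pos: [0.5726, 0.1281, 0.1779]
eef_rot: [-180.0, 0.0, -3.6]
contact_force: [-0.1, 0.4, -0.7]
gripper_width: 0.0008
```

>>> apply_moves --pt "0 -0.03 0 0 0 0" --pt "0 -0.06 0 0 0 0" --pt "0 -0.09 0 0 0 0" --pt "0 -0.11 0 0 0 0" --pt "0 -0.13 0 0 0 0" --pt "0 -0.15 0 0 0 0" --pt "0 -0.16 0 0 0 0" --pt "0 -0.16 0 0 0 0"

```text
time_s: 19.4
tcp_pos: [0.5745, 0.16, 0.1779]
eef_rot: [-180.0, 0.0, -3.6]
contact_force: [0.6, -0.8, -0.6]
gripper_width: 0.0006
```

```bash
python3 st.py
```

```text
19.4 stand xy [ 49.8 -91.8] z 0.1779 rot [-1.7997e+02  4.0000e-02 -3.6100e+00] Fstand 0.62 -0.75 -0.63
```

>>> apply_moves --pt "0 -0.01 0 0 0 0" --pt "0 -0.02 0 0 0 0" --pt "0 -0.03 0 0 0 0" --pt "0 -0.035 0 0 0 0" --pt "0 -0.035 0 0 0 0"

```text
time_s: 20.02
tcp_pos: [0.575, 0.1672, 0.1779]
eef_rot: [-180.0, 0.0, -3.6]
contact_force: [-0.6, -1.1, 0.7]
gripper_width: 0.0004
```

>>> apply_moves --pt "0 -0.006 0 0 0 0" --pt "0 -0.01 0 0 0 0" --pt "0 -0.01 0 0 0 0"

```text
time_s: 20.4
tcp_pos: [0.5751, 0.1692, 0.1779]
eef_rot: [-180.0, 0.0, -3.6]
contact_force: [-0.5, -1.5, -0.6]
gripper_width: 0.0005
```

```bash
python3 st.py
```

```text
20.4 stand xy [ 49.7 -82.5] z 0.1779 rot [-1.7996e+02  4.0000e-02 -3.6000e+00] Fstand -0.42 -1.5 -0.61
```

>>> apply_moves --pt "0 -0.006 0 0 0 0" --pt "0 -0.01 0 0 0 0" --pt "0 -0.01 0 0 0 0"

```text
time_s: 20.78
tcp_pos: [0.5753, 0.1713, 0.1779]
eef_rot: [-180.0, 0.0, -3.6]
contact_force: [0.0, -0.6, -0.2]
gripper_width: 0.0004
```

>>> apply_moves --pt "0 -0.006 0 0 0 0" --pt "0 -0.01 0 0 0 0" --pt "0 -0.01 0 0 0 0"

```text
time_s: 21.15
tcp_pos: [0.5754, 0.1734, 0.1779]
eef_rot: [-180.0, 0.0, -3.6]
contact_force: [0.8, -0.7, -0.8]
gripper_width: 0.0004
```

```bash
python3 st.py
```

```text
21.15 stand xy [ 49.8 -78.4] z 0.1779 rot [-1.7996e+02  4.0000e-02 -3.5900e+00] Fstand 0.81 -0.67 -0.76
```

>>> apply_moves --pt "0 -0.006 0 0 0 0" --pt "0 -0.01 0 0 0 0" --pt "0 -0.01 0 0 0 0"

```text
time_s: 21.52
tcp_pos: [0.5755, 0.1755, 0.1778]
eef_rot: [-180.0, 0.0, -3.6]
contact_force: [-0.1, -1.0, 0.2]
gripper_width: 0.0005
```

>>> apply_moves --pt "0 -0.006 0 0 0 0" --pt "0 -0.01 0 0 0 0" --pt "0 -0.01 0 0 0 0"

```text
time_s: 21.9
tcp_pos: [0.5751, 0.1758, 0.1777]
eef_rot: [179.9, 0.1, -3.6]
contact_force: [-1.1, -6.9, 2.0]
gripper_width: 0.0002
```

```bash
python3 st.py; python3 - <<'E'
from h import *
for n in('scene','top'):
    p,d=imaging.capture(n); cv2.imwrite(f'pics/{n}6.png',p); np.save(f'pics/{n}6.npy',d)
s=cv2.imread('pics/scene6.png');t=cv2.imread('pics/top6.png')
cv2.imwrite('pics/j1.png',np.hstack([cv2.resize(s[200:400,100:300],None,fx=2,fy=2),cv2.resize(t[90:190,120:220],None,fx=4,fy=4)]))
E
```

```text
21.9 stand xy [ 49.3 -75.9] z 0.1777 rot [ 1.7989e+02  1.2000e-01 -3.6100e+00] Fstand -0.62 -6.99 1.96
```

View pics/j1.png

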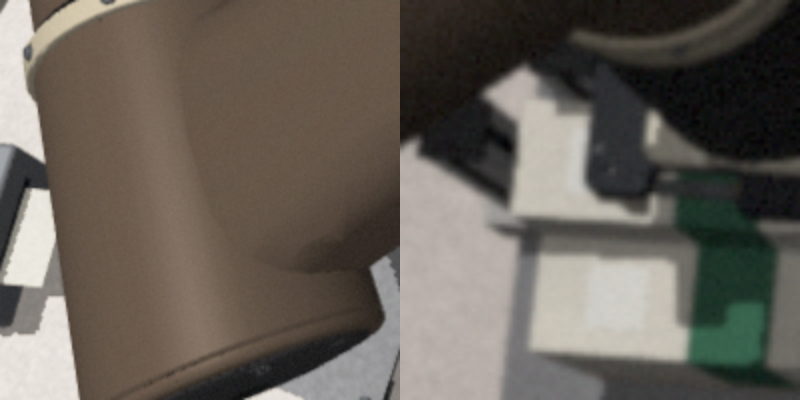

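The side stop is reached (7 N). I'll add one small extra push, retract, and then re-seat along x at the carton's centre.

>>> apply_moves --pt "0 -0.006 0 0 0 0" --pt "0 -0.01 0 0 0 0" --pt "0 -0.01 0 0 0 0"

```text
time_s: 22.38
tcp_pos: [0.5747, 0.1759, 0.1777]
eef_rot: [179.7, 0.2, -3.6]
contact_force: [-0.4, -8.5, 1.9]
gripper_width: 0.0004
```

>>> apply_moves --pt "0 0.02 0 0 0 0" --pt "0 0.08 0 0 0 0" --pt "0 0.15 -0.1 0 0 0" --pt "0 0.15 -0.25 0 0 0" --pt "0 0.15 -0.4 0 0 0" --pt "0 0.15 -0.4 0 0 0"

```text
time_s: 23.12
tcp_pos: [0.5743, 0.1465, 0.2607]
eef_rot: [179.9, -0.1, -3.6]
contact_force: [0.7, 0.3, -0.6]
gripper_width: 0.0004
```

```bash
python3 st.py;python3 mv.py s -25 15 .255 -3.7
```

```text
23.12 stand xy [  50.4 -105.2] z 0.2607 rot [ 1.7988e+02 -7.0000e-02 -3.6300e+00] Fstand 0.68 0.3 -0.56
23.125 pos [0.5743 0.1465 0.2607] rot [ 1.7988e+02 -7.0000e-02 -3.6300e+00] F [ 0.69  0.26 -0.56] w 0.0004
move [-0.3766 -0.6016  0.027 ] [ 0.0013 -0.0007  0.0007]
```

>>> apply_moves --pt "-0.1 -0.15 0 0 0 0" --pt "-0.2 -0.3 0 0 0 0" --pt "-0.3 -0.45 0 0 0 0" --pt "-0.376 -0.6 0 0 0 0" --pt "-0.376 -0.6 0 0 0 0" --pt "-0.376 -0.6 0.1 0 0 0" --pt "-0.376 -0.6 0.25 0 0 0" --pt "-0.376 -0.6 0.42 0 0 0" --pt "-0.376 -0.6 0.42 0 0 0" --pt "-0.376 -0.6 0.42 0 0 0"

```text
time_s: 24.38
tcp_pos: [0.5077, 0.2708, 0.1774]
eef_rot: [179.9, -0.1, -3.6]
contact_force: [-0.7, 0.1, 0.4]
gripper_width: 0.0001
```

```bash
python3 st.py;python3 mv.py s 7 15 .175 -3.7
```

```text
24.38 stand xy [-24.1  14.5] z 0.1774 rot [ 1.799e+02 -1.100e-01 -3.640e+00] Fstand -0.67 0.11 0.45
24.375 pos [0.5077 0.2708 0.1774] rot [ 1.799e+02 -1.100e-01 -3.640e+00] F [-0.66  0.15  0.45] w 0.0001
move [ 0.1556 -0.0023  0.0124] [ 0.0011 -0.0013  0.0007]
```

>>> apply_moves --pt "0.03 0 0 0 0 0" --pt "0.06 0 0 0 0 0" --pt "0.09 0 0 0 0 0" --pt "0.12 0 0 0 0 0" --pt "0.14 0 0 0 0 0" --pt "0.15 0 0 0 0 0" --pt "0.15 0 0 0 0 0"

```text
time_s: 25.25
tcp_pos: [0.5377, 0.2689, 0.1774]
eef_rot: [179.9, -0.1, -3.6]
contact_force: [-0.3, -0.1, -0.4]
gripper_width: 0.0004
```

>>> apply_moves --pt "0.005 0 0 0 0 0" --pt "0.008 0 0 0 0 0" --pt "0.008 0 0 0 0 0"

```text
time_s: 25.62
tcp_pos: [0.5391, 0.2688, 0.1774]
eef_rot: [179.9, -0.1, -3.6]
contact_force: [-0.4, 0.3, -0.0]
gripper_width: 0.0006
```

```bash
python3 st.py
```

```text
25.62 stand xy [ 7.4 14.5] z 0.1774 rot [ 1.799e+02 -1.000e-01 -3.640e+00] Fstand -0.45 0.24 -0.03
```

>>> apply_moves --pt "0.005 0 0 0 0 0" --pt "0.008 0 0 0 0 0" --pt "0.008 0 0 0 0 0"

```text
time_s: 26.0
tcp_pos: [0.5403, 0.2689, 0.1773]
eef_rot: [179.9, -0.1, -3.6]
contact_force: [-4.6, 1.8, 1.2]
gripper_width: 0.0009
```

>>> apply_moves --pt "0.005 0 0 0 0 0" --pt "0.008 0 0 0 0 0" --pt "0.008 0 0 0 0 0"

```text
time_s: 26.38
tcp_pos: [0.5405, 0.269, 0.1772]
eef_rot: [179.9, 0.1, -3.6]
contact_force: [-10.0, 3.7, 3.5]
gripper_width: 0.0004
```

```bash
python3 st.py
```

```text
26.38 stand xy [ 8.8 14.8] z 0.1772 rot [ 1.799e+02  7.000e-02 -3.640e+00] Fstand -10.21 3.07 3.54
```

>>> apply_moves --pt "-0.02 0 0 0 0 0" --pt "-0.08 0 0 0 0 0" --pt "-0.15 0 -0.1 0 0 0" --pt "-0.2 0 -0.3 0 0 0" --pt "-0.2 0 -0.5 0 0 0" --pt "-0.2 0.25 -0.6 0 0 0" --pt "-0.2 0.5 -0.6 0 0 0" --pt "-0.2 0.75 -0.6 0 0 0" --pt "-0.2 1 -0.6 0 0 0" --pt "-0.2 1 -0.6 0 0 0"

```text
time_s: 27.62
tcp_pos: [0.4872, 0.0697, 0.2997]
eef_rot: [180.0, -0.1, -3.8]
contact_force: [0.6, -0.2, 1.1]
gripper_width: 0.0004
```

>>> apply_moves --pt "0 0.25 0 0 0 0" --pt "0 0.5 0 0 0 0" --pt "0 0.75 0 0 0 0" --pt "0 1 0 0 0 0" --pt "0 1 0 0 0 0"

```text
time_s: 28.25
tcp_pos: [0.4735, -0.1318, 0.3009]
eef_rot: [179.9, -0.2, -4.0]
contact_force: [-0.0, 1.2, 0.5]
gripper_width: 0.0005
```

```bash
python3 st.py; python3 - <<'E'
from h import *
for n in('scene','top'):
    p,d=imaging.capture(n); cv2.imwrite(f'pics/{n}7.png',p); np.save(f'pics/{n}7.npy',d)
s=cv2.imread('pics/scene7.png');t=cv2.imread('pics/top7.png')
cv2.imwrite('pics/k1.png',cv2.resize(t[88:188,120:250],None,fx=6,fy=6,interpolation=cv2.INTER_CUBIC))
cv2.imwrite('pics/k2.png',cv2.resize(s[225:400,140:345],None,fx=3.4,fy=3.4,interpolation=cv2.INTER_CUBIC))
E
```

```text
28.25 stand xy [ -32.2 -389.5] z 0.3009 rot [ 1.7994e+02 -1.5000e-01 -4.0000e+00] Fstand -0.13 1.17 0.47
```

View pics/k1.png

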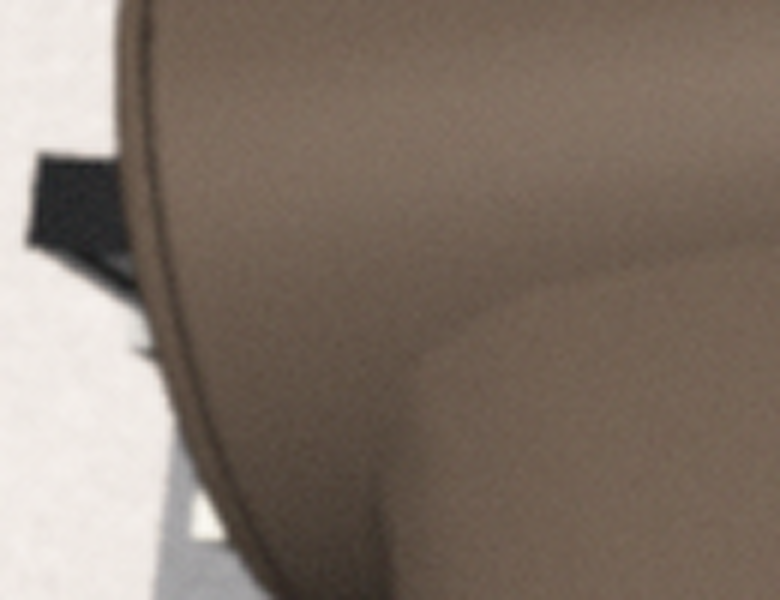

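View pics/k2.png

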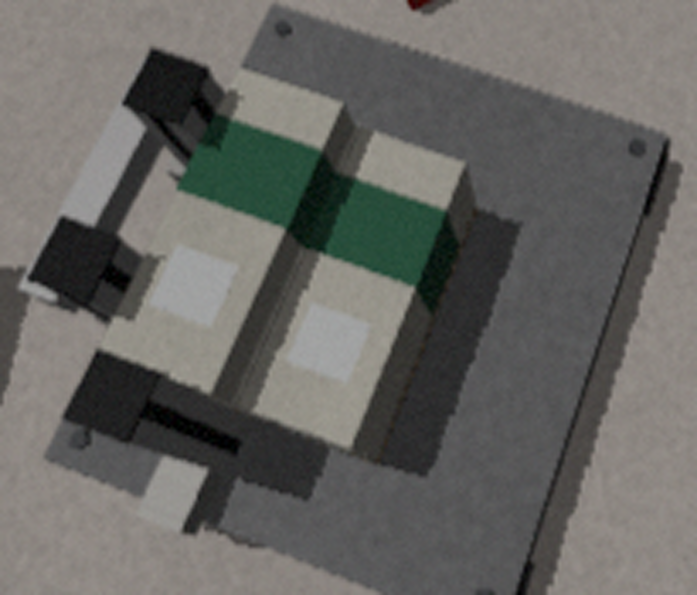

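View pics/scene7.png

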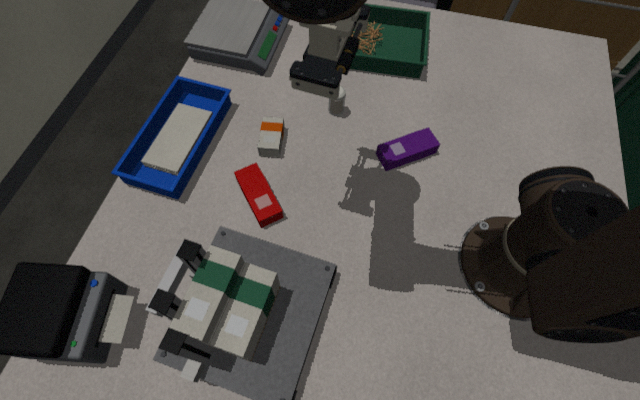

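The carton lies on the pile, parallel to it and against the back posts, with its band at k2 (255,165). Nothing else has moved. One numeric check follows: the predicted home outline against the observed corners at k2 (245,70), (350,103) and (213,392).

```bash
python3 - <<'E'
from h import *
from fit import fit,tf
x,_=fit(['scene'])
for nm,(X,Y) in {'(x80,y-60)':(80,-60),'(20,-60)':(20,-60),'(20,90)':(20,90)}.items():
    q=proj('scene',tf(x,np.array([[X/1000,Y/1000,.1975]])))[0]; print(nm,((q-[140,225]+.5)*3.4-.5).round(0))
a=np.radians(np.degrees(x[2]))
for u,v in [(245,70),(350,103),(213,392)]:
    p=onplane('scene',(u+.5)/3.4-.5+140,(v+.5)/3.4-.5+225,.1975); d=p[:2]-x[:2]
    print('obs stand mm',round(1000*(d[0]*np.cos(a)+d[1]*np.sin(a)),1),round(1000*(-d[0]*np.sin(a)+d[1]*np.cos(a)),1))
W=world('scene',np.load('pics/scene7.npy')); R=W[275:300,190:205].reshape(-1,3);
A=np.c_[R[:,:2]-R[:,:2].mean(0),np.ones(len(R))]; c,*_=np.linalg.lstsq(A,R[:,2],rcond=None); print('top z',c[2],'slope deg',np.degrees(c[:2]))
E
```

```text
(x80,y-60) [240.  66.]
(20,-60) [346. 102.]
(20,90) [212. 397.]
obs stand mm 76.6 -58.8
obs stand mm 18.1 -60.2
obs stand mm 20.5 88.1
top z 0.19065152573513883 slope deg [-129.04174507   -6.0413256 ]
```

The corners agree to about 2–3 mm. I'll swing the arm clear for a top view to check squareness more finely; that last plane fit covered a bad region.

>>> apply_moves --pt "-0.1 0.25 0 0 0 0" --pt "-0.2 0.5 0 0 0 0" --pt "-0.3 0.75 0 0 0 0" --pt "-0.4 1 0 0 0 0" --pt "-0.4 1 0 0 0 0"

```text
time_s: 28.98
tcp_pos: [0.38, -0.3251, 0.3008]
eef_rot: [179.9, -0.2, -4.0]
contact_force: [0.6, 0.2, 0.4]
gripper_width: 0.0007
```

>>> apply_moves --pt "-0.1 0.25 0 0 0 0" --pt "-0.2 0.5 0 0 0 0" --pt "-0.3 0.75 0 0 0 0" --pt "-0.4 1 0 0 0 0" --pt "-0.4 1 0 0 0 0"

```text
time_s: 29.6
tcp_pos: [0.2864, -0.5202, 0.3001]
eef_rot: [180.0, -0.1, -4.1]
contact_force: [0.5, 0.5, -0.8]
gripper_width: 0.0003
```

```bash
python3 st.py; python3 - <<'E'
from h import *
p,d=imaging.capture('top'); cv2.imwrite('pics/top8.png',p); np.save('pics/top8.npy',d)
cv2.imwrite('pics/l1.png',cv2.resize(p[88:188,120:250],None,fx=6,fy=6,interpolation=cv2.INTER_CUBIC))
E
```

```text
29.6 stand xy [-193.9 -789.1] z 0.3001 rot [ 1.7998e+02 -9.0000e-02 -4.0900e+00] Fstand 0.48 0.51 -0.83
```

View pics/l1.png

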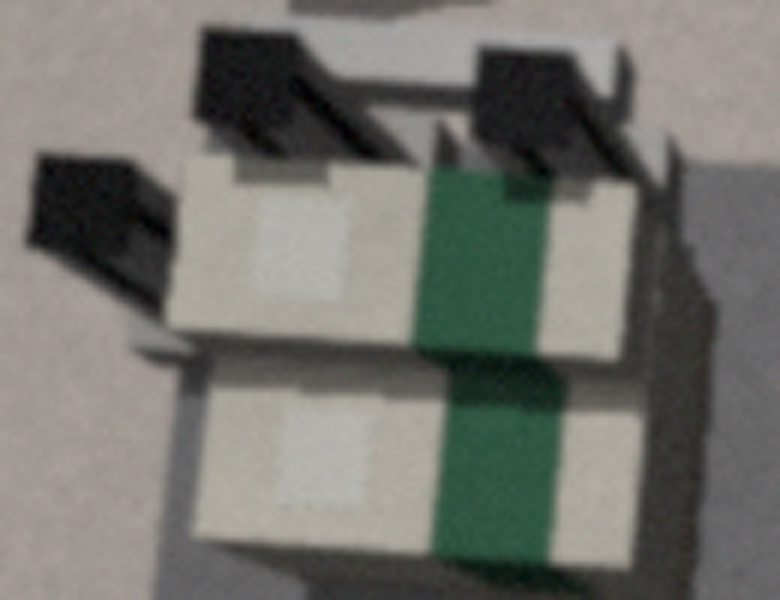

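View pics/top8.png

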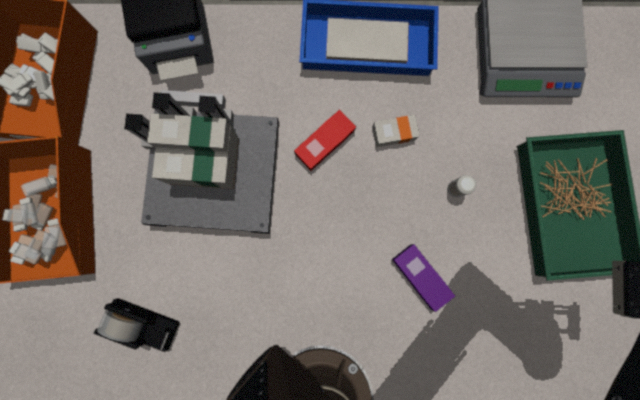

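```bash
python3 - <<'E'
from h import *
from fit import fit,tf
x,_=fit(['topposts']); a=x[2]; Q=[]
for u,v in [(183,153),(638,180),(618,360),(168,327)]:
    p=onplane('top',(u+.5)/6-.5+120,(v+.5)/6-.5+88,.1978); d=p[:2]-x[:2]
    Q.append([1000*(d[0]*np.cos(a)+d[1]*np.sin(a)),1000*(-d[0]*np.sin(a)+d[1]*np.cos(a))])
Q=np.array(Q); print(Q.round(1), 'centre',Q.mean(0).round(1),cv2.minAreaRect(Q.astype(np.float32)))
W=world('top',np.load('pics/top8.npy'))[118:143,152:220].reshape(-1,3); W=W[abs(W[:,2]-.198)<.008]
A=np.c_[W[:,:2]-W[:,:2].mean(0),np.ones(len(W))]; c,*_=np.linalg.lstsq(A,W[:,2],rcond=None); print(len(W),'z',c[2],'slope',np.degrees(c[:2]))
E
```

```text
[[ 79.2  90.5]
 [ 79.6 -60.3]
 [ 18.4 -59.1]
 [ 20.2  89. ]] centre [49.3 15. ] ((48.807777404785156, 14.98965835571289), (61.13127899169922, 150.77024841308594), 0.14344429969787598)
1696 z 0.19789946636951702 slope [-0.07909047 -0.03209397]
```

The carton's centre is at (49.3, 15.0) mm against the ideal (50, 15). It is square within about 0.2°, level, and its top is at 0.198 m. I'll hand the job in.

```bash
python3 -c "
from plant import r
print(r.close_job())"
```

```text
the job is handed in; nothing more can be done
None
```

The green-banded carton is on top of the pile, flush against the back posts and the side post, and I handed the job in at about 30 s of the 56 s allowed.

- **Placing:** I gripped it across its 60 mm width and lowered it level onto the pile until I felt a 3 to 4 N touch. I then opened the fingers just enough to clear the posts.
- **Pushing home:** With the fingers shut I pushed it to the back posts (about 14 N), then to the side post (about 9 N), then once more to the back posts (about 10 N).
- **Last checks:** In the final top view its centre is at (49.3, 15.0) mm in the stand, against (50, 15) when home. It is square to about 0.2° and level, with its top at 0.198 m. The orange carton, tube, red box and purple box look unmoved, and the arm is clear of everything.
- **Checks that disagreed:**
  - The scene camera put the carton's corners up to 3.4 mm from home, a little more than the calibration tolerance of about 2 mm.
  - My first tilt check on the placed carton used a bad image region, so I repeated it from the top view.

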